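# Find the heavy side of a flywheel on balancing rollers

### The arm

A 6-joint arm with a two-finger parallel gripper is mounted at the origin on a cart in front of the work surface, level with it; the furniture and walls round the work are solid. World frame = base frame: x ahead of the robot, y to its left, z up, the work surface at z = 0. Lengths are in m, angles in degrees, forces in N, time in s.
With the tool pointing down it reaches from about 0.3 to 0.825 m from the base axis. Payload 5.4 kg.
Tool frame: the origin (TCP) lies at the very end of the fingers, on their centre line; the grasp point (between the pads) lies 19 mm behind it; x points along the fingers, y is the direction in which the jaws open and shut, and the axes are right-handed (so a half turn about x gives the same grasp; the last joint's range is limited). The gripper opens to 92 mm and grips with 3 to 60 N. Pads are 20 mm wide; open, the fingers measure 128 mm over their backs; the gripper's body (75 mm by 189 mm) begins 69 mm behind the grasp point.
Start: joints at [-87.84, 9.076, 91.501, -0, 79.423, -12.038], TCP at [0.141, -0.557, 0.215] pointing down, gripper open.
Joint ranges: [-166.64, 166.64], [-54.1, 131.32], [10.49, 154.53], [-73.88, 253.88], [9.74, 151.15], [-171.62, 171.62]. Speed limits (degrees/s): [147.25, 147.25, 180, 180, 180, 180].

### API

Orientations are given as [roll, pitch, yaw] about the fixed x, y, z axes, in that order (R = Rz(yaw) Ry(pitch) Rx(roll)).
In Python, from plant import telemetry, vision, arm gives the robot as it stands.
- The arm moves only by the tool servo_tool, never from a script. Its arguments are lists of equal length, an entry for each row: "xyz": the shift along the tool's x, y, z in m, a list of three; "twist": the turn about the tool's x in rad. A call has exactly 8 rows; each row shifts and turns the commanded pose from where the row before left it, along the tool's axes as they then stand; what a row does not reach is not made up. A row lasts 1/12 s, in which the tool goes at most 41.7 mm and 7.16 degrees, less where a joint would pass 70% of its speed; a pose out of reach is approached as far as the arm can. A call is refused whole if a number of a shift passes 0.0417 or a number of a turn 0.125, either way. A call with a gripper value outside its range is refused whole. "claw" is the finger opening in m, from 0 to 0.0919, set as the call begins (left out, the last holds). The fingers move at their own pace and stop on an object; "squeeze" is the grip in N (left out, the last holds). Time passes only in rows, so rows that do not move let the fingers close, or fill a call up. It gives the time, the measured TCP pose, the force and the opening at its end, in the units of the state.
- telemetry.observe(): the state, without advancing time (a new reading comes with each control period).
- vision.capture(name): name is "scene" or "side" or "wrist"; returns the picture (480x640x3 uint8, red, green, blue); there is no depth.
- vision.calibration(name): a dict with "fx", "fy", "cx", "cy" (pixels), "view" (4x4, takes a point from world to camera coordinates). Camera axes: x right, y up, looking along -z (the intrinsics and any distortion apply to the point x, -y, -z); pixel columns grow to the right and rows downward; lengths in m; the calibration is good to about 2 mm. The wrist camera is an equidistant fisheye: a pixel r from the principal point sees the ray r / f radians off the axis. A picture is of the moment at which its call begins: read the wrist's pose just before it. calibration takes no time and is no camera call; for the wrist camera it gives the pose at the moment of the call.
- arm.sign_off(): hands the job in, once; it reports no verdict.
The state is a dict: "t": time; "qpos": joint angles; "qd": joint speeds; "effort": joint torques, N m; "position": TCP position; "tool_rot": TCP orientation; "contact_force": force on the tool from outside, world axes, zero at the start; "ft_torque": the same for the moment, N m; "width": finger opening in m.
Only numpy, scipy, OpenCV 4.12 (cv2) and the standard library are available. Lean on these libraries where they do the work, as an engineer would, in place of code of your own. Each camera call takes 0.05 s, during which the arm holds its last target.

### The job

Check the balance of the centrifuge flywheel: lift it out of its wooden cradle and lay it on the balancing stand without dropping it, its shaft lying in both pairs of rollers and the wheel midway between them, and let go so that it can roll freely until its heavy side has settled at the bottom. When it has come to rest, swing the stand's brake lever over so that the pad lies on the shaft, and leave it so. Do not knock the glassware over or push it about.

Things in the scene. Friction and masses are not known exactly. Their poses are not given: they have to be found in the camera images.
- wheel_centre (a point): Centre of the loose flywheel: aluminium, 124 mm across, rim 26 mm thick with flat faces from radius 47 to 62 mm, recessed inside; about 0.65 kg. Its steel shaft, 16 mm thick, runs along this point's y axis, 83 mm to each side (collars of radius 13 mm by the hub). It stands on its rim in the cradle, shaft level; the rim can be pinched from above across its thickness.
- heavy_spot (a point): Centre of the dark steel balance weight (0.15 kg) clamped in the wheel's recess, seen on both faces as a 36 x 22 mm block, 33 mm from the axis: the wheel's heavy side. It does not shift in the wheel nor stand out past the rim faces. At the start it lies 45 to 155 degrees round from straight down.
- cradle: Light wooden cradle, 130 x 90 mm, origin at the middle of its underside; the wheel stands in it with its axis 82 mm above the worktop and along the cradle's y axis. Its side cheeks reach 46 mm up.
- stand: Grey balancing stand, fixed, foot 150 x 170 mm, origin at the middle of its underside. At y = -58 and +58 mm it has a pair of free-turning steel rollers (28 mm thick, 12 mm wide, axes 34 mm apart in x and 91 mm up). The shaft lies along the stand's y axis in the two gaps on top, the wheel between the pairs.
- seat (a point): Point on the stand midway between the two roller pairs where the wheel's centre comes to lie: 105 mm above the worktop, the axes are the stand's (shaft along y). Once let go, the wheel takes about 1 to 4 s to settle, to within some 8 degrees of straight down.
- brake_handle (a point): Middle of the brake lever's black cross handle: a round bar along the stand's y axis, 15 mm in diameter and 40 mm long, 95 mm from the lever's hinge and 32 mm to +y of the lever arm. With the lever open it stands about 205 mm above the worktop: carry the wheel over it.
- brake_hinge (a point): Hinge of the brake lever, on the stand at x = +47, y = +60 mm, 121 mm up; its axis is the stand's y axis.
- brake (a joint): Brake lever angle, rad: about 2.05 open (leaning to the stand's +x on a stop), 1.57 upright, 0 closed (level towards -x, rubber pad on the shaft). The handle is at hinge + 95 mm x (-cos, sin) in the stand's (x, z). It swings easily; once pushed past upright it sinks by its own weight in 1 to 4 s.
- dish_c (a point): Petri dish, 67 mm wide, 14 mm high, standing by; leave alone. The point is half-way up.
- beaker_c (a point): Small glass beaker, 50 mm wide, 59 mm high, standing by; leave alone. The point is half-way up.
- flask_c (a point): Conical glass flask, 68 mm wide, 127 mm high, standing by; leave alone. The point is half-way up.
Not all that is in view belongs to the job. What is shaped like the cradle but yellow is not meant.

How it is judged:
By the outcome, as a careful person would: the job done as asked, in the order asked, and still so for the second after the job is handed in, with the robot touching nothing.
It also fails if it takes over 56 s, if anything falls off the work surface, if the arm or the gripper's body presses on something with over 40 N, if the wrist force passes 120 N, or if a joint passes its speed limit or range.

## Working session

There is one attempt and no reset: what is moved stays moved. The work goes in short steps, Python scripts to look and compute and a tool call to move; the robot and the scene stay as the last step left them, time stands still between calls to the robot, and variables do not carry over. Pictures are saved under pics/ and viewed, and the job is handed in when it is done.

Besides the shell and the picture viewer there is one more tool, called after "Emit:" as name([rows], argument=value, ...), one row to a line, values as JSON. servo_tool: Moves the arm, as the interface text tells. Its arguments: {"type":"object","properties":{"xyz":{"type":"array","items":{"type":"array","items":{"type":"number"}}},"twist":{"type":"array","items":{"type":"number"}},"claw":{"type":"number"},"squeeze":{"type":"number"}},"required":["xyz","twist"]}

```bash
mkdir -p pics; ls; cat > cap.py <<'E'
import sys,cv2
from plant import telemetry, vision
def cap(n,f):
    c=vision.calibration(n); im=vision.capture(n); cv2.imwrite('pics/'+f+'.png',cv2.cvtColor(im,cv2.COLOR_RGB2BGR)); return im,c
E
python3 - <<'E'
from cap import *
import numpy as np
np.set_printoptions(precision=4,suppress=True)
print(telemetry.observe())
for n in ['scene','side','wrist']:
    im,c=cap(n,n+'0'); print(n,c)
E
```

```text
pics
{'t': 0.0, 'qpos': array([-87.8394,   9.1138,  91.5728,   0.0011,  79.4206, -12.0373]), 'qd': array([ 0.0014,  0.0435,  0.0231,  0.0016, -0.1169,  0.0717]), 'effort': array([ -0.001 , -38.557 , -32.2109,   0.07  ,   0.0378,  -0.0001]), 'position': array([ 0.141 , -0.5568,  0.2136]), 'tool_rot': array([-102.5917,   89.8929,   91.606 ]), 'contact_force': array([ 0.8502, -0.3615, -0.0614]), 'ft_torque': array([-0.0354, -0.0126,  0.0003]), 'width': 0.09174087108520892}
scene {'fx': 450.12057200500817, 'fy': 450.12057200500817, 'cx': 315.1816447078066, 'cy': 245.62399175102973, 'view': array([[-0.6987, -0.7153,  0.0126,  0.3661],
       [ 0.3534, -0.3298,  0.8754, -0.2708],
       [-0.622 ,  0.6161,  0.4833, -0.9468],
       [ 0.    ,  0.    ,  0.    ,  1.    ]])}
side {'fx': 620.6251520885495, 'fy': 620.6251520885495, 'cx': 314.5255750279642, 'cy': 251.9134222441983, 'view': array([[ 0.9647, -0.2629, -0.0174, -0.5054],
       [ 0.1701,  0.5708,  0.8033, -0.1602],
       [-0.2013, -0.7778,  0.5953, -1.543 ],
       [ 0.    ,  0.    ,  0.    ,  1.    ]])}
wrist {'fx': 371.64829954431775, 'fy': 371.64829954431775, 'cx': 318.46908501688847, 'cy': 242.00369689054094, 'view': array([[ 0.2458, -0.9693, -0.0005, -0.5764],
       [ 0.9414,  0.2389, -0.2382,  0.026 ],
       [ 0.231 ,  0.0581,  0.9712, -0.3889],
       [ 0.    ,  0.    ,  0.    ,  1.    ]])}
```

View pics/scene0.png

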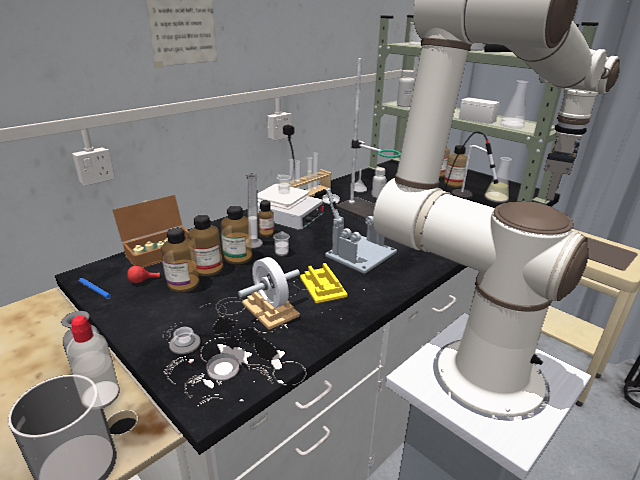

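View pics/side0.png

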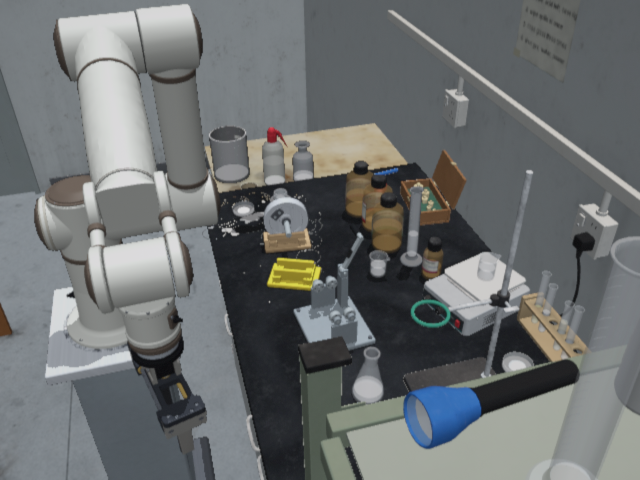

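View pics/wrist0.png

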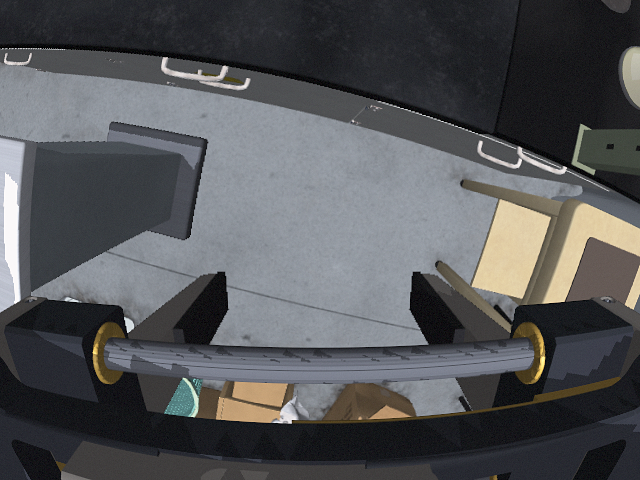

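The scene picture shows the wheel in the wooden cradle at (270,290), the yellow decoy at (323,283) and the stand at (358,245). In the side picture the wheel is at (286,217), the wooden cradle at (287,242), the yellow one at (295,274) and the stand at (335,320). Next I enlarge these areas.

```bash
python3 - <<'E'
import cv2
a=cv2.imread('pics/scene0.png');b=cv2.imread('pics/side0.png')
def z(im,x0,y0,x1,y1,f,n): cv2.imwrite('pics/'+n+'.png',cv2.resize(im[y0:y1,x0:x1],None,fx=f,fy=f,interpolation=cv2.INTER_CUBIC))
z(a,225,240,355,340,6,'z1');z(a,310,180,405,280,6,'z2')
z(b,225,170,345,300,4.6,'z3');z(b,285,220,395,355,4.4,'z4')
E
```

```text
(no output)
```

View pics/z1.png

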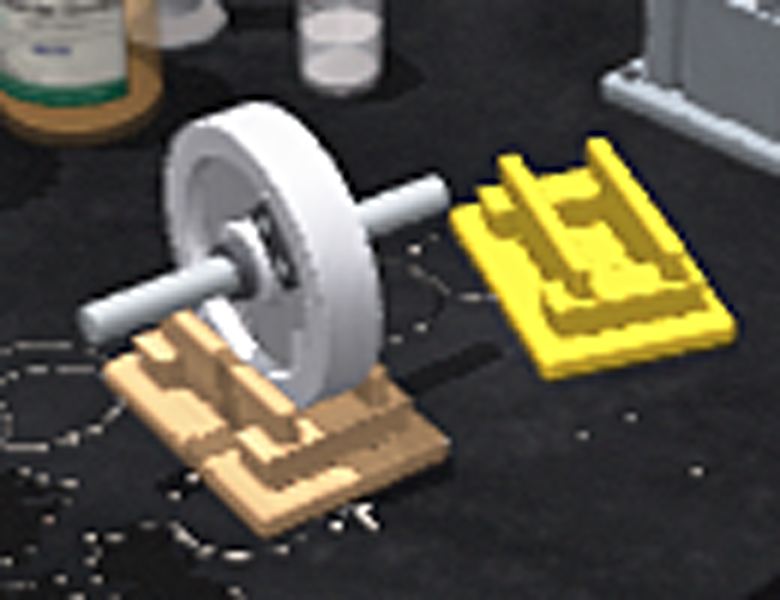

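View pics/z2.png

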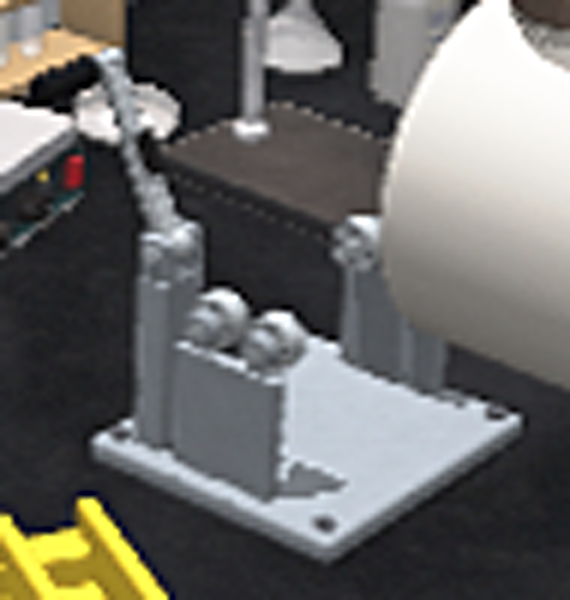

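View pics/z3.png

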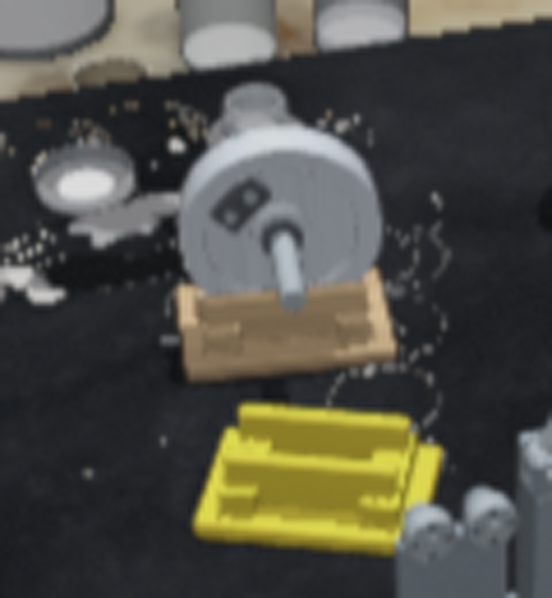

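View pics/z4.png

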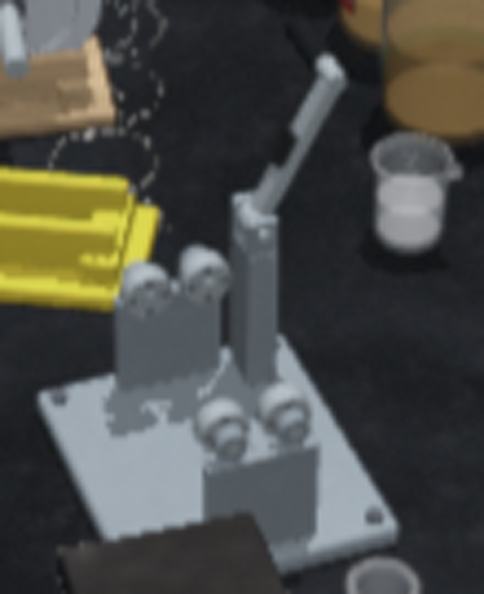

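The true cradle is the plain wooden one holding the wheel, at z1 (280,420); the yellow copy at z1 (590,260) is the decoy. The weight is at side z3 (240,203), the stand's rollers at scene z2 (218,315) and (275,340), and the open lever leans to the image right in side z4. Now a first fit.

```bash
cat > geo.py <<'E'
import numpy as np
from scipy.optimize import least_squares
np.set_printoptions(precision=4,suppress=True)
def proj(c,P):
    P=np.atleast_2d(P); q=P@c['view'][:3,:3].T+c['view'][:3,3]
    return np.c_[c['cx']+c['fx']*q[:,0]/-q[:,2], c['cy']-c['fy']*q[:,1]/-q[:,2]]
def projf(c,P):
    P=np.atleast_2d(P); q=P@c['view'][:3,:3].T+c['view'][:3,3]
    x,y,z=q[:,0],-q[:,1],-q[:,2]; r=np.hypot(x,y); th=np.arctan2(r,z); s=c['fx']*th/np.maximum(r,1e-9)
    return np.c_[c['cx']+s*x,c['cy']+s*y]
def place(p,L):
    x,y,a=p[:3]; L=np.atleast_2d(L); R=np.array([[np.cos(a),-np.sin(a),0],[np.sin(a),np.cos(a),0],[0,0,1]])
    return L@R.T+[x,y,0]
def rayplane(c,uv,z):
    d=np.array([(uv[0]-c['cx'])/c['fx'],-(uv[1]-c['cy'])/c['fy'],-1]); R=c['view'][:3,:3]; o=-R.T@c['view'][:3,3]; d=R.T@d
    return o+d*(z-o[2])/d[2]
E
cat > fit1.py <<'E'
from geo import *; from plant import vision
S=vision.calibration('scene');D=vision.calibration('side')
z1=lambda u,v:(225+u/6,240+v/6); z2=lambda u,v:(310+u/6,180+v/6); z3=lambda u,v:(225+u/4.6,170+v/4.6); z4=lambda u,v:(285+u/4.4,220+v/4.4)
# wheel
W=[(S,z1(92,322),[0,.083,.082]),(S,z1(440,195),[0,-.083,.082]),(D,z3(292,296),[0,-.083,.082])]
g=rayplane(S,z1(265,255),.082); print('wheel guess',g, rayplane(D,z3(281,215),.082))
f=lambda p:np.concatenate([(proj(c,place(p,L))[0]-uv) for c,uv,L in W])
r=least_squares(f,[g[0],g[1],0]); print('wheel',r.x,np.degrees(r.x[2]),r.fun)
h=.010
T=[(S,z2(98,440),[.075,.085,h]),(S,z2(330,545),[-.075,.085,h]),(S,z2(522,412),[-.075,-.085,h]),
 (D,z4(40,395),[-.075,.085,h]),(D,z4(280,338),[.075,.085,h]),(D,z4(397,525),[.075,-.085,h]),
 (S,z2(220,315),[.017,.058,.091]),(S,z2(275,340),[-.017,.058,.091]),
 (D,z4(222,425),[-.017,-.058,.091]),(D,z4(285,410),[.017,-.058,.091]),(D,z4(145,288),[-.017,.058,.091]),(D,z4(207,271),[.017,.058,.091])]
g=rayplane(D,z4(215,430),.0); 
f=lambda p:np.concatenate([(proj(c,place(p,L))[0]-uv) for c,uv,L in T])
r=least_squares(f,[g[0],g[1],0],loss='soft_l1'); print('stand',r.x,np.degrees(r.x[2]));print(r.fun.reshape(-1,2))
H=lambda b:[.047-.095*np.cos(b),.092,.121+.095*np.sin(b)]
print('handle',place(r.x,H(2.05)),proj(S,place(r.x,H(2.05))),proj(D,place(r.x,H(2.05))))
for n,c,uv,z in [('beaker',S,(281,252),0),('beaker',D,(378,275),0),('dish',S,(226,368),.007),('dish',S,(184,341),.007),('flask',D,(368,395),0),('bottle',S,(236,257),0)]: print(n,rayplane(c,uv,z))
E
python3 fit1.py
```

```text
wheel guess [0.4888 0.1919 0.082 ] [0.4947 0.1908 0.082 ]
wheel [ 0.4887  0.1883 -0.1156] -6.6240414157540055 [-0.0404  0.0434 -0.2982 -1.3748 -0.8271 -0.094 ]
stand [ 0.5181 -0.1927  0.0753] 4.312666680041811
[[-1.4332 -0.8042]
 [ 0.0249 -0.6115]
 [ 0.2256  0.0916]
 [-1.4679 -0.233 ]
 [ 0.1959 -1.2568]
 [ 1.0909  0.7352]
 [-0.0127 -0.7327]
 [ 0.159  -1.2388]
 [-0.0715 -0.219 ]
 [-0.3559 -0.4095]
 [-0.0626  0.0711]
 [-0.8464  0.7302]]
handle [[ 0.6017 -0.0942  0.2053]] [[320.6481 191.9443]] [[355.1943 229.3793]]
beaker [ 0.6936 -0.0182  0.    ]
beaker [ 0.6905 -0.0331  0.    ]
dish [0.3895 0.3928 0.007 ]
dish [0.5251 0.4128 0.007 ]
flask [ 0.5298 -0.4136  0.    ]
bottle [0.763  0.1007 0.    ]
```

```bash
cat > plan.py <<'E'
from geo import *; from plant import telemetry, vision
from scipy.spatial.transform import Rotation as Ro
def state():
    s=telemetry.observe(); R=Ro.from_euler('xyz',s['tool_rot'],degrees=True).as_matrix(); return s,R
def to(target=None,ydir=None,p=None,R=None):
    """total shift in present tool axes and twist to line tool y (either sign) with ydir"""
    s,R0=state(); R=R0 if R is None else R; p=s['position'] if p is None else p
    print('t',s['t'],'tcp',p,'w',s['width'],'F',s['contact_force'],'q',s['qpos'])
    print('R cols x,y,z',R.T.tolist() if 0 else '\n',R.T)
    if target is not None: print('shift tool', R.T@(np.array(target)-p))
    if ydir is not None:
        d=R.T@np.r_[ydir,0]; a=np.arctan2(d[2],d[1]); a=(a+np.pi/2)%np.pi-np.pi/2; print('twist',a,'alt',a-np.sign(a)*np.pi)
E
python3 - <<'E'
from plan import *
to([.46,.16,.36],[.115,.993])
c=vision.calibration('wrist');s,R=state()
V=c['view'];o=-V[:3,:3].T@V[:3,3]; print('cam in tool',R.T@(o-s['position']),'axis',R.T@-V[2,:3], 'right',R.T@V[0,:3])
E
```

```text
t 0.15 tcp [ 0.141  -0.557   0.2139] w 0.09168617240974913 F [-0.2645 -0.4923  0.9516] q [-87.8393   9.1045  91.5535   0.0015  79.4231 -12.0375]
R cols x,y,z 
 [[-0.      0.0014 -1.    ]
 [ 0.2453 -0.9695 -0.0014]
 [-0.9695 -0.2453 -0.0003]]
shift tool [-0.1451 -0.617  -0.4851]
twist 0.36309798060268816 alt -2.778494672987105
cam in tool [-0.1698  0.0019 -0.0677] axis [0.9711 0.0012 0.2386] right [-0.0011  1.     -0.0006]
```

Emit:
servo_tool([
  [-0.04,0,0],
  [-0.04,0,0],
  [-0.01,-0.025,-0.03],
  [-0.01,-0.025,-0.03],
  [-0.01,-0.025,-0.03],
  [-0.01,-0.025,-0.03],
  [-0.01,-0.025,-0.03],
  [-0.01,-0.025,-0.03],
], twist=[0,0,0,0,0,0,0,0])

```text
t: 0.82
position: [0.2793, -0.366, 0.3548]
tool_rot: [-102.7, 90.0, 91.4]
contact_force: [0.4, -0.8, 0.4]
width: 0.0919
```

Emit:
servo_tool([
  [0,-0.034,-0.023],
  [0,-0.034,-0.023],
  [0,-0.034,-0.023],
  [0,-0.034,-0.023],
  [0,-0.034,-0.023],
  [0,-0.034,-0.023],
  [0,-0.034,-0.023],
  [0,-0.034,-0.023],
], twist=[0,0,0,0,0,0,0,0])

```text
t: 1.48
position: [0.3904, -0.057, 0.3546]
tool_rot: [139.7, 90.0, -26.1]
contact_force: [0.5, 0.5, -0.5]
width: 0.0919
```

```bash
python3 - <<'E'
from plan import *; from cap import cap
to([.45,.17,.33],[.115,.993]); cap('wrist','w1')
E
```

```text
t 1.4833 tcp [ 0.3904 -0.057   0.3546] w 0.09186849160221501 F [ 0.4763  0.4542 -0.4673] q [-25.9961 -22.1036 104.5077  -0.0001  97.5612  49.8257]
R cols x,y,z 
 [[ 0.0005 -0.0003 -1.    ]
 [ 0.2449 -0.9695  0.0004]
 [-0.9695 -0.2449 -0.0005]]
shift tool [ 0.0246 -0.2055 -0.1133]
twist 0.3627530774647041 alt -2.778839576125089
```

View pics/w1.png

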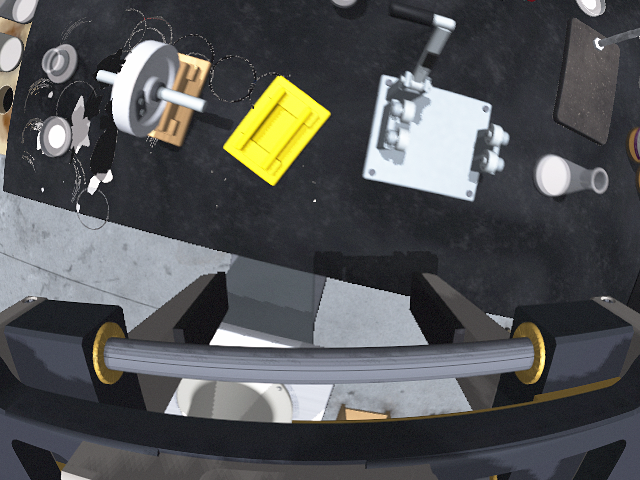

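The wrist view shows the wheel at (155,90), the yellow decoy at (275,130), the stand at (425,135), the black handle at (410,12) and the flask at (570,175). I move on towards the wheel.

Emit:
servo_tool([
  [0.003,-0.028,-0.009],
  [0.003,-0.028,-0.009],
  [0.003,-0.028,-0.009],
  [0.003,-0.028,-0.009],
  [0.003,-0.028,-0.009],
  [0.003,-0.028,-0.009],
  [0.003,-0.028,-0.009],
  [0.003,-0.028,-0.009],
], twist=[0.045,0.045,0.045,0.045,0.045,0.045,0.045,0.045])

```text
t: 2.2
position: [0.4416, 0.1707, 0.3303]
tool_rot: [38.9, 90.0, -147.6]
contact_force: [0.3, 0.1, 0.3]
width: 0.0921
```

```bash
python3 - <<'E'
from plan import *; from cap import cap
to([.489,.188,.2],[.115,.993]); im,c=cap('wrist','w2')
import pickle; pickle.dump(c,open('w2.pkl','wb'))
p=[.4887,.1883,-.1156]
print(projf(c,place(p,[[0,.083,.082],[0,-.083,.082],[0,0,.144],[0,.013,.144],[0,-.013,.144]])))
E
```

```text
t 2.2 tcp [0.4416 0.1707 0.3303] w 0.0920524463527978 F [0.2954 0.0666 0.3172] q [  6.4706  -9.3338  96.9675  -0.0061  92.3788 102.9965]
R cols x,y,z 
 [[-0.0002 -0.0001 -1.    ]
 [-0.1137 -0.9935  0.0002]
 [-0.9935  0.1137  0.0002]]
shift tool [ 0.1303 -0.0226 -0.0452]
twist 0.0013933022486209978 alt -3.140199351341172
[[224.3812 174.7875]
 [370.1751 174.0876]
 [292.7506 177.2209]
 [279.2457 177.328 ]
 [306.322  177.1706]]
```

View pics/w2.png

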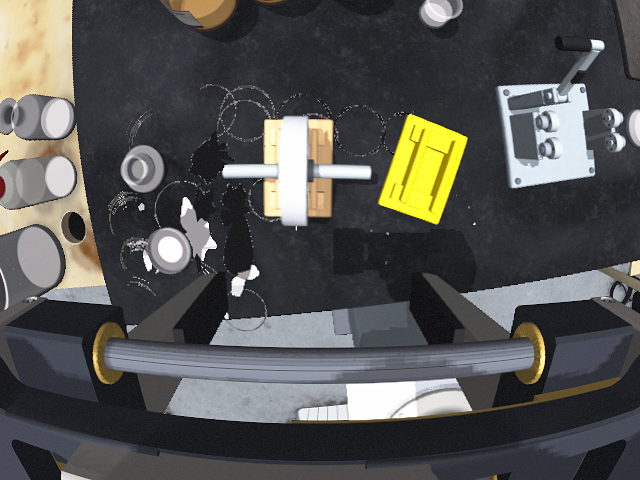

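The wheel is seen straight from above with its shaft ends at about (223,172) and (371,172), within 2-3 px of my prediction. I enlarge it to refine.

```bash
python3 - <<'E'
import cv2
a=cv2.imread('pics/w2.png')
cv2.imwrite('pics/w2z.png',cv2.resize(a[100:240,210:385],None,fx=4.5,fy=4.2,interpolation=cv2.INTER_CUBIC))
cv2.imwrite('pics/w2s.png',cv2.resize(a[20:200,485:640],None,fx=5,fy=3.3,interpolation=cv2.INTER_CUBIC))
E
```

```text
(no output)
```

View pics/w2z.png

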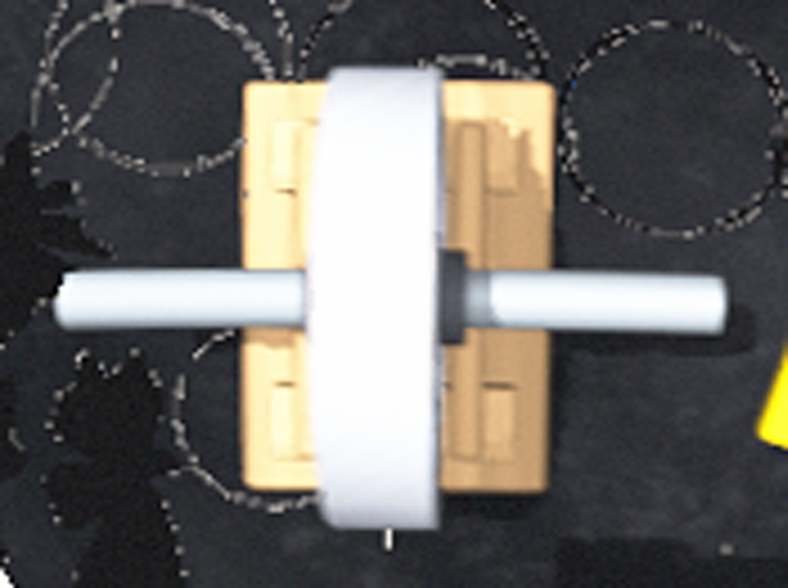

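View pics/w2s.png

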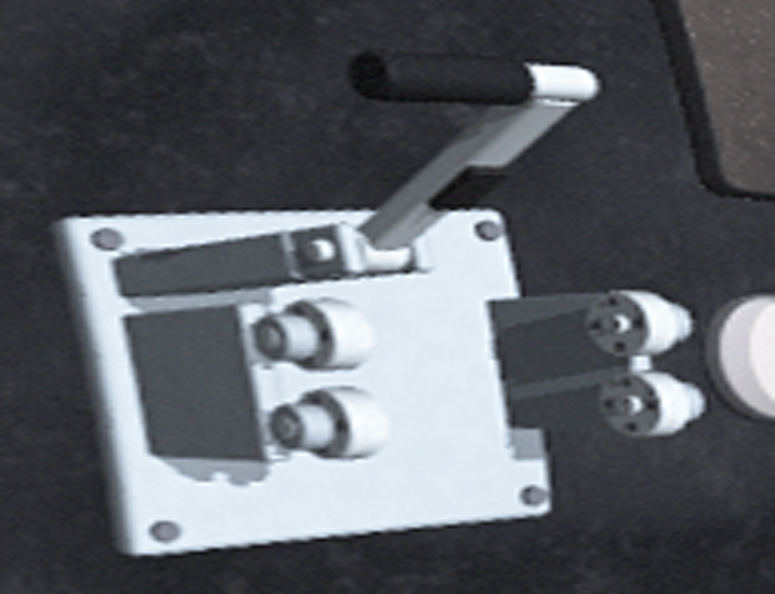

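```bash
python3 - <<'E'
from geo import *; import pickle
c=pickle.load(open('w2.pkl','rb'))
for z in (.082,):
    W=[((223.5,171.4),[0,.083,z+.003]),((370.7,172.1),[0,-.083,z+.003])]
    f=lambda p:np.concatenate([(projf(c,place(p,L))[0]-uv) for uv,L in W])
    r=least_squares(f,[.489,.188,-.11]);print(r.x,r.fun)
from plan import *
to([r.x[0],r.x[1],.2],[-np.sin(r.x[2]),np.cos(r.x[2])])
E
```

```text
[ 0.4919  0.1879 -0.1255] [ 0.1353 -0.0022 -0.1294 -0.0036]
t 2.25 tcp [0.4422 0.1743 0.329 ] w 0.0922851877920119 F [-3.305   1.1093 -1.6177] q [  6.7671  -9.0278  96.8389   0.1848  92.2504 103.2739]
R cols x,y,z 
 [[-0.0014  0.0031 -1.    ]
 [-0.1132 -0.9936 -0.0029]
 [-0.9936  0.1132  0.0018]]
shift tool [ 0.129  -0.0188 -0.0481]
twist 0.012094765097971028 alt -3.129497888491822
```

Emit:
servo_tool([
  [0.02,-0.003,-0.008],
  [0.02,-0.003,-0.008],
  [0.02,-0.003,-0.008],
  [0.02,-0.003,-0.008],
  [0.02,-0.003,-0.008],
  [0.02,-0.003,-0.008],
  [0,0,0],
  [0,0,0],
], twist=[0.01,0,0,0,0,0,0,0])

```text
t: 2.92
position: [0.4906, 0.181, 0.2096]
tool_rot: [14.2, 89.8, -172.8]
contact_force: [1.5, 0.0, -0.2]
width: 0.0919
```

```bash
python3 - <<'E'
from plan import *; from cap import cap
to([.492,.188,.115],[.125,.992]); im,c=cap('wrist','w3')
import pickle; pickle.dump(c,open('w3.pkl','wb'))
print(projf(c,place([.4919,.1879,-.1255],[[0,.083,.082],[0,-.083,.082],[0,.013,.144],[0,-.013,.144]])))
E
```

```text
t 2.9167 tcp [0.4906 0.181  0.2096] w 0.0918949770349275 F [ 1.5105  0.0299 -0.1597] q [  6.999    1.6918  99.9937  -0.0008  78.5069 104.003 ]
R cols x,y,z 
 [[-0.0033 -0.0004 -1.    ]
 [-0.1219 -0.9925  0.0008]
 [-0.9925  0.1219  0.0033]]
shift tool [ 0.0946 -0.0072 -0.0009]
twist 0.0031060281702002257 alt -3.138486625419593
[[209.6884 235.3591]
 [407.0833 235.9472]
 [285.5968 256.5099]
 [324.9758 256.6702]]
```

View pics/w3.png

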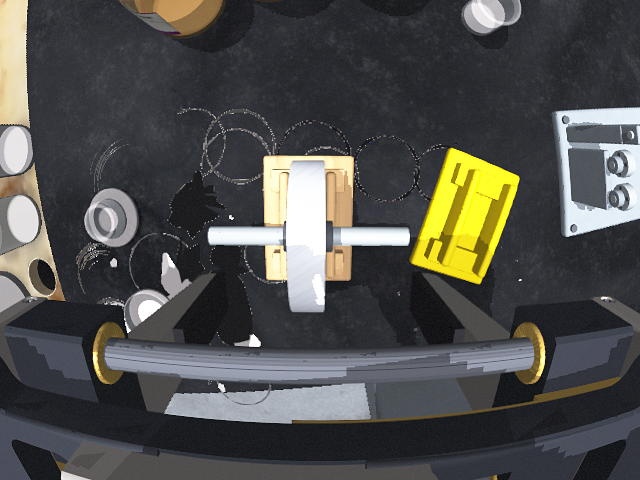

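Predicted and observed shaft ends agree within 2 px: (208,236) and (409,236). I descend over the rim.

Emit:
servo_tool([
  [0.014,-0.001,0],
  [0.014,-0.001,0],
  [0.014,-0.001,-0.001],
  [0.014,-0.001,0],
  [0.014,-0.001,0],
  [0.014,-0.001,0],
  [0.012,-0.001,0],
  [0,0,0],
], twist=[0.003,0,0,0,0,0,0,0])

```text
t: 3.63
position: [0.4922, 0.1881, 0.1135]
tool_rot: [14.0, 89.9, -173.2]
contact_force: [-1.0, -0.5, 0.1]
width: 0.0922
```

Emit:
servo_tool([
  [0,0,0],
  [0,0,0],
  [0,0,0],
  [0,0,0],
  [0,0,0],
  [0,0,0],
  [0,0,0],
  [0,0,0],
], twist=[0,0,0,0,0,0,0,0], claw=0.02, squeeze=50)

```text
t: 4.3
position: [0.4933, 0.1882, 0.1147]
tool_rot: [-130.2, 90.0, 42.6]
contact_force: [-0.7, -0.2, -0.4]
width: 0.0405
```

```bash
python3 - <<'E'
from plan import *; from cap import cap
to(); im,c=cap('wrist','w4');cap('side','s4')
E
```

```text
t 4.3 tcp [0.4933 0.1882 0.1147] w 0.04053754901884463 F [-0.7037 -0.2293 -0.4057] q [  7.7606   7.9253 104.6413   0.0024  67.4302 104.9335]
R cols x,y,z 
 [[ 0.      0.     -1.    ]
 [-0.1249 -0.9922 -0.0001]
 [-0.9922  0.1249 -0.    ]]
```

View pics/w4.png

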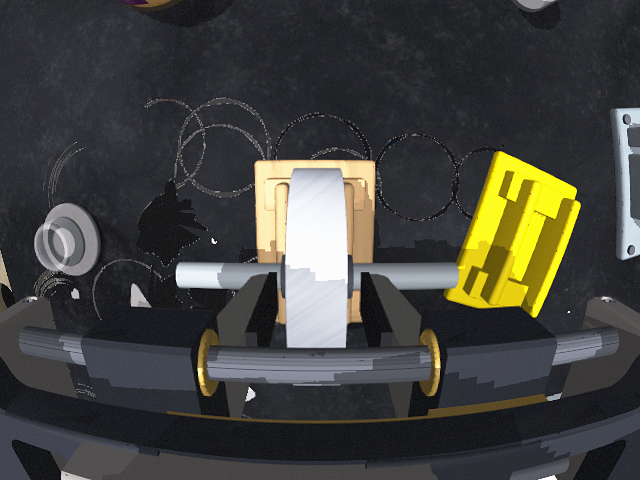

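The fingers close symmetrically on the rim, at columns 270 and 362 with the rim between 287 and 348. I keep closing.

Emit:
servo_tool([
  [0,0,0],
  [0,0,0],
  [0,0,0],
  [0,0,0],
  [0,0,0],
  [0,0,0],
  [0,0,0],
  [0,0,0],
], twist=[0,0,0,0,0,0,0,0])

```text
t: 5.07
position: [0.4933, 0.1882, 0.1146]
tool_rot: [80.6, 90.0, -106.6]
contact_force: [0.9, -0.5, -0.7]
width: 0.0257
```

Emit:
servo_tool([
  [-0.005,0,0],
  [-0.01,0,0],
  [-0.015,0,0],
  [-0.02,0,0],
  [-0.025,0,0],
  [-0.03,0,0],
  [-0.03,0,0],
  [-0.03,0,0],
], twist=[0,0,0,0,0,0,0,0])

```text
t: 5.73
position: [0.4923, 0.1883, 0.2805]
tool_rot: [7.1, 89.9, 179.9]
contact_force: [1.6, 0.4, -7.8]
width: 0.0256
```

```bash
python3 - <<'E'
from plan import *; from cap import cap
to(); im,c=cap('wrist','w5');cap('side','s5')
E
```

```text
t 5.7333 tcp [0.4923 0.1883 0.2805] w 0.025604390587375302 F [ 1.5804  0.401  -7.8284] q [  7.7691  -0.1633  93.8602   0.016   86.4188 104.9357]
R cols x,y,z 
 [[-0.002   0.     -1.    ]
 [-0.1248 -0.9922  0.0003]
 [-0.9922  0.1248  0.002 ]]
```

View pics/w5.png

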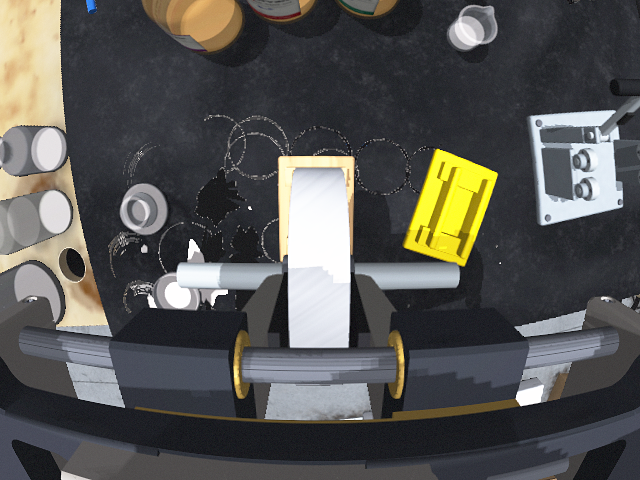

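View pics/s5.png

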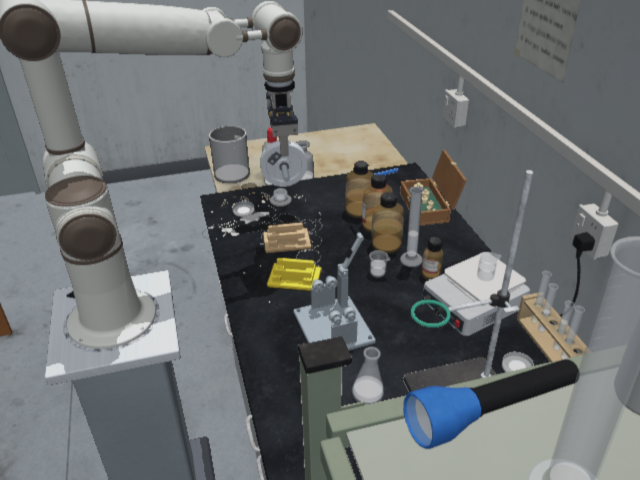

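The wheel is lifted clear (width 25.6 mm, 7.8 N), with its shaft ends at (180,275) and (458,276) and the cradle left behind at (317,205). I carry it towards the stand, turning it as I go.

Emit:
servo_tool([
  [-0.011,0.01,0.001],
  [-0.011,0.02,0.002],
  [-0.011,0.03,0.003],
  [-0.011,0.035,0.003],
  [-0.011,0.035,0.003],
  [-0.011,0.035,0.003],
  [0,0.025,0.002],
  [0,0.01,0.001],
], twist=[-0.02,-0.03,-0.03,-0.03,-0.03,-0.03,-0.02,-0.01])

```text
t: 6.5
position: [0.4691, -0.014, 0.3437]
tool_rot: [22.0, 89.9, -153.9]
contact_force: [0.2, 0.4, -8.4]
width: 0.0254
```

Emit:
servo_tool([
  [0,0,0],
  [0,0,0],
  [0,0,0],
  [0,0,0],
  [0,0,0],
  [0,0,0],
  [0,0,0],
  [0,0,0],
], twist=[0,0,0,0,0,0,0,0])

```text
t: 7.17
position: [0.4699, -0.0105, 0.3456]
tool_rot: [165.5, 90.0, -10.2]
contact_force: [-0.6, 0.3, -6.9]
width: 0.0255
```

```bash
python3 - <<'E'
from plan import *; from cap import cap
to([.518,-.193,.345],[-.075,.997]); im,c=cap('wrist','w6')
import pickle; pickle.dump((c,state()),open('w6.pkl','wb'))
import cv2
a=cv2.imread('pics/w6.png'); cv2.imwrite('pics/w6z.png',cv2.resize(a[50:250,360:600],None,fx=3.3,fy=3,interpolation=cv2.INTER_CUBIC))
E
```

```text
t 7.1667 tcp [ 0.4699 -0.0105  0.3456] w 0.025469380117277868 F [-0.6075  0.3297 -6.914 ] q [-16.0645  -9.9604  95.8286   0.0003  94.1292  69.6161]
R cols x,y,z 
 [[ 0.     -0.     -1.    ]
 [ 0.0753 -0.9972  0.    ]
 [-0.9972 -0.0753 -0.    ]]
shift tool [ 0.0006  0.1856 -0.0342]
twist 0.0003026978933187152 alt -3.1412899556964744
```

View pics/w6.png

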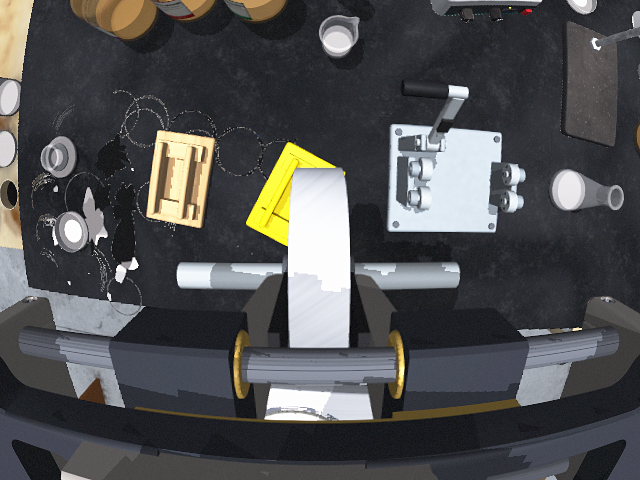

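View pics/w6z.png

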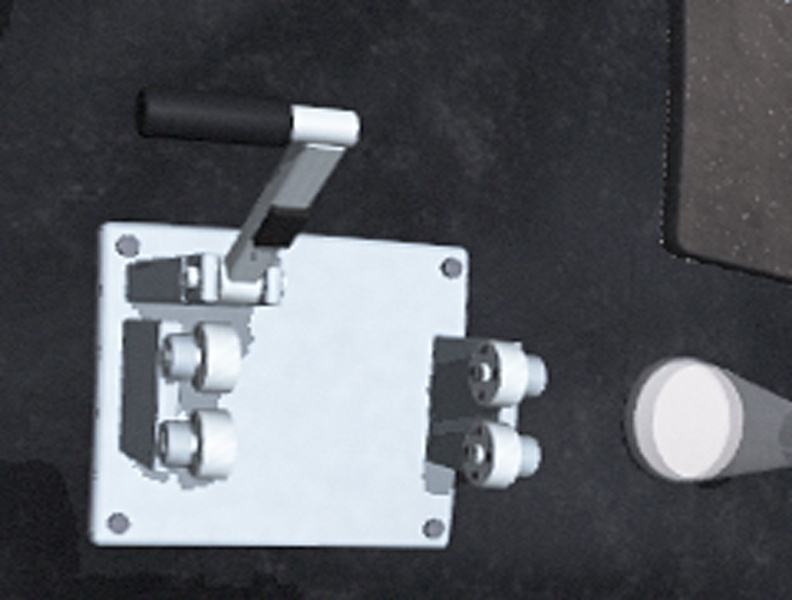

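```bash
cat > fit2.py <<'E'
from geo import *; import pickle
c,(s,R)=pickle.load(open('w6.pkl','rb'))
z=lambda u,v:np.array((360+u/3.3,50+v/3))
T=[(z(217,356),[.017,.058,.091]),(z(213,444),[-.017,.058,.091]),(z(498,374),[.017,-.058,.091]),(z(494,454),[-.017,-.058,.091])]
F=[(z(103,224),[.075,.085]),(z(467,248),[.075,-.085]),(z(447,546),[-.075,-.085]),(z(93,543),[-.075,.085])]
def f(p,fo=1,ro=1):
    o=[]
    if ro:o+=[(projf(c,place(p,L))[0]-uv) for uv,L in T]
    if fo:o+=[(projf(c,place(p,L+[p[3]]))[0]-uv) for uv,L in F]
    return np.concatenate(o)
x0=[.518,-.193,.075,.01]
for k in [(1,1),(1,0),(0,1)]:
    r=least_squares(f,x0,args=k);print(k,r.x);print(r.fun.reshape(-1,2).T)
# shaft in tool: ends
W=[((179,275.5),-1),((458.5,276),1)]
def g(q): # offset y,z, yaw
    o=[]
    for uv,sg in W:
        L=np.array([-.0326+.0652,q[0]+sg*.083*np.cos(q[2]),q[1]+sg*.083*np.sin(q[2])])
        o.append(projf(c,s['position']+R@L)[0]-uv)
    return np.concatenate(o)
r=least_squares(g,[0,0,0]);print('shaft in tool',r.x,r.fun)
E
python3 fit2.py
```

```text
(1, 1) [ 0.5179 -0.1929  0.0719  0.0078]
[[ 0.0656  0.0796  0.6935  0.0321 -0.4952  0.1278 -0.0204 -0.42  ]
 [ 0.6969  0.0772 -0.2045 -0.078  -0.7632 -0.1153  0.2353  0.0915]]
(1, 0) [ 0.5176 -0.1942  0.0738  0.0051]
[[-0.1009 -0.0709 -0.0162  0.1725]
 [-0.2014  0.1443 -0.0019  0.0752]]
(0, 1) [ 0.518  -0.1926  0.0673  0.01  ]
[[-0.088  -0.1926  0.551  -0.2144]
 [ 0.3522 -0.2645 -0.1098  0.0142]]
shaft in tool [0.0021 0.0025 0.0015] [ 2.2474 -0.2437 -2.2553 -0.2563]
```

Emit:
servo_tool([
  [0,0.01,-0.002],
  [0,0.02,-0.004],
  [0,0.03,-0.006],
  [0,0.035,-0.007],
  [0,0.035,-0.007],
  [0,0.03,-0.006],
  [0,0.016,-0.003],
  [0,0.008,-0.001],
], twist=[0,0,0,0,0,0,0,0])

```text
t: 7.88
position: [0.5196, -0.1945, 0.3449]
tool_rot: [4.5, 89.9, -171.4]
contact_force: [-0.1, 0.5, -7.4]
width: 0.0259
```

Emit:
servo_tool([
  [0.01,0,0],
  [0.02,0,0],
  [0.03,0,0],
  [0.03,0,0],
  [0.02,0,0],
  [0.01,0,0],
  [0,0,0],
  [0,0,0],
], twist=[0,0,0,0,0,0,0,0])

```text
t: 8.55
position: [0.5197, -0.1908, 0.2261]
tool_rot: [-169.9, 90.0, 14.4]
contact_force: [0.9, -0.4, -7.4]
width: 0.0258
```

```bash
python3 - <<'E'
from plan import *; from cap import cap
to([.5194,-.1915,.1376],[-.072,.997]); im,c=cap('wrist','w7')
import pickle; pickle.dump((c,state()),open('w7.pkl','wb'))
import cv2
cap('side','s7');cap('scene','c7')
a=cv2.imread('pics/s7.png')[190:360,280:400];b=cv2.imread('pics/c7.png')[130:290,290:420]
cv2.imwrite('pics/z7.png',cv2.hconcat([cv2.resize(a,(395,560)),cv2.resize(b,(400,560))]))
E
```

```text
t 8.55 tcp [ 0.5197 -0.1908  0.2261] w 0.025841520084757277 F [ 0.8502 -0.3985 -7.3966] q [-32.681    5.4423  94.1767   0.0161  80.3663  52.9712]
R cols x,y,z 
 [[ 0.0004  0.0001 -1.    ]
 [ 0.0758 -0.9971 -0.0001]
 [-0.9971 -0.0758 -0.0004]]
shift tool [0.0885 0.0006 0.0004]
twist 0.0037440929574503734 alt -3.1378485606323427
```

View pics/w7.png

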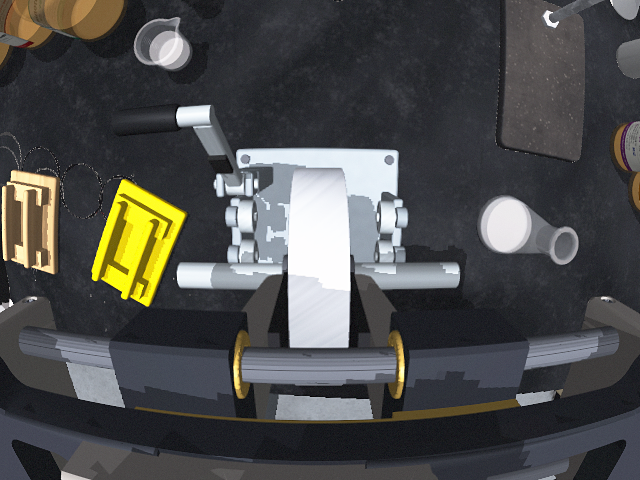

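View pics/z7.png

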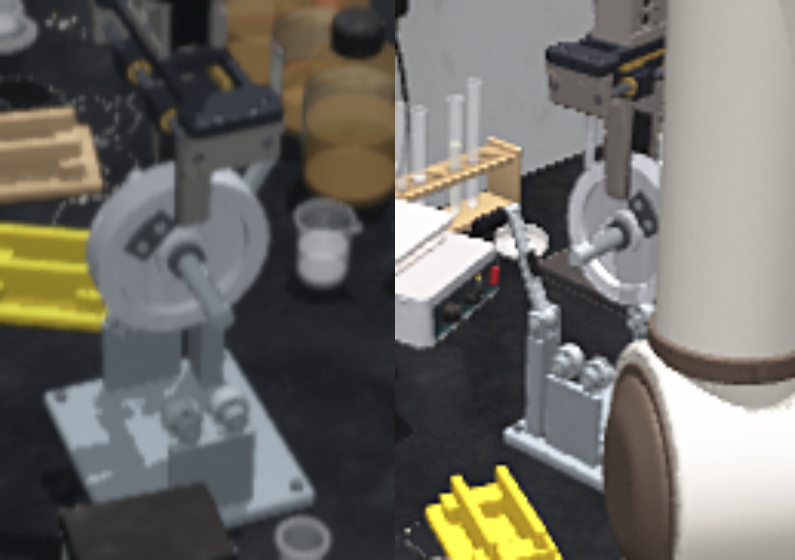

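In the wrist view the roller pairs (228-257 and 376-407) lie symmetrically about the wheel (289-350). The side view shows the shaft end lined up above the near rollers' gap. I lower it.

Emit:
servo_tool([
  [0.008,0,0],
  [0.014,0,0],
  [0.014,0,0],
  [0.014,0,0],
  [0.014,0,0],
  [0.01,0,0],
  [0.005,0,0],
  [0,0,0],
], twist=[0.002,0,0,0,0,0,0,0])

```text
t: 9.37
position: [0.5189, -0.1913, 0.1454]
tool_rot: [-36.8, 89.9, 147.4]
contact_force: [-1.0, 0.5, -7.4]
width: 0.0255
```

```bash
python3 - <<'E'
from plan import *; from cap import cap
to([.5194,-.1915,.1376],[-.072,.997]); im,c=cap('wrist','w8')
import cv2
cap('side','s8');cap('scene','c8')
a=cv2.imread('pics/s8.png')[190:360,280:400];b=cv2.imread('pics/w8.png')[100:300,160:480]
cv2.imwrite('pics/z8.png',cv2.hconcat([cv2.resize(a,None,fx=3,fy=3),cv2.resize(b[:,:],(435,510))]))
E
```

```text
t 9.3667 tcp [ 0.5189 -0.1913  0.1454] w 0.025521306123289202 F [-0.999   0.5263 -7.3836] q [-32.7563   9.5337  99.0773  -0.0003  71.5135  53.0805]
R cols x,y,z 
 [[-0.0018  0.0012 -1.    ]
 [ 0.0726 -0.9974 -0.0013]
 [-0.9974 -0.0726  0.0017]]
shift tool [ 0.0078  0.0003 -0.0005]
twist 0.0005726340895115811 alt -3.1410200195002815
```

View pics/z8.png

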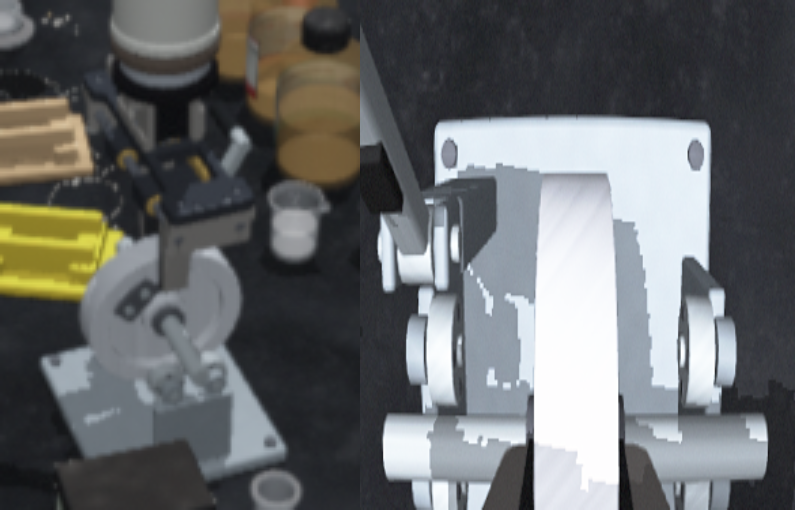

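Emit:
servo_tool([
  [0.002,-0.001,0],
  [0.002,0,0],
  [0.002,0,0],
  [0.001,0,0],
  [0,0,0],
  [0,0,0],
  [0,0,0],
  [0,0,0],
], twist=[0,0,0,0,0,0,0,0])

```text
t: 10.18
position: [0.5196, -0.1907, 0.1397]
tool_rot: [146.0, 90.0, -29.8]
contact_force: [-0.0, -0.4, -7.7]
width: 0.0259
```

Emit:
servo_tool([
  [0.001,0,0],
  [0,0,0],
  [0.001,0,0],
  [0,0,0],
  [0.0005,0,0],
  [0,0,0],
  [0,0,0],
  [0,0,0],
], twist=[0,0,0,0,0,0,0,0])

```text
t: 10.85
position: [0.5198, -0.1907, 0.1377]
tool_rot: [161.9, 90.0, -13.9]
contact_force: [0.1, 2.8, -3.0]
width: 0.0258
```

Emit:
servo_tool([
  [0.0005,0,0],
  [0,0,0],
  [0.0005,0,0],
  [0,0,0],
  [0,0,0],
  [0,0,0],
  [0,0,0],
  [0,0,0],
], twist=[0,0,0,0,0,0,0,0])

```text
t: 11.52
position: [0.52, -0.1907, 0.1374]
tool_rot: [159.8, 89.9, -16.0]
contact_force: [-2.4, 4.9, 6.9]
width: 0.0256
```

```bash
python3 - <<'E'
from plan import *; from cap import cap
to([.5194,-.1915,.1376],[-.072,.997]); print(state()[0]['ft_torque']);im,c=cap('wrist','w9')
import cv2
cap('side','s9');cap('scene','c9')
a=cv2.imread('pics/s9.png')[210:360,280:400];b=cv2.imread('pics/w9.png')[100:300,160:480]
cv2.imwrite('pics/z9.png',cv2.hconcat([cv2.resize(a,None,fx=3.4,fy=3.4),cv2.resize(b[:,:],(390,510))]))
E
```

```text
t 11.5167 tcp [ 0.52   -0.1907  0.1374] w 0.025586857711880958 F [-2.4351  4.9349  6.852 ] q [-32.6536  10.0032  99.5106   0.0197  70.424   53.167 ]
R cols x,y,z 
 [[ 0.0011 -0.0003 -1.    ]
 [ 0.0728 -0.9973  0.0004]
 [-0.9973 -0.0728 -0.0011]]
shift tool [-0.0002  0.0008  0.0006]
twist 0.0007386130176079142 alt -3.140854040572185
[ 0.5342  0.4807 -0.1907]
```

View pics/z9.png

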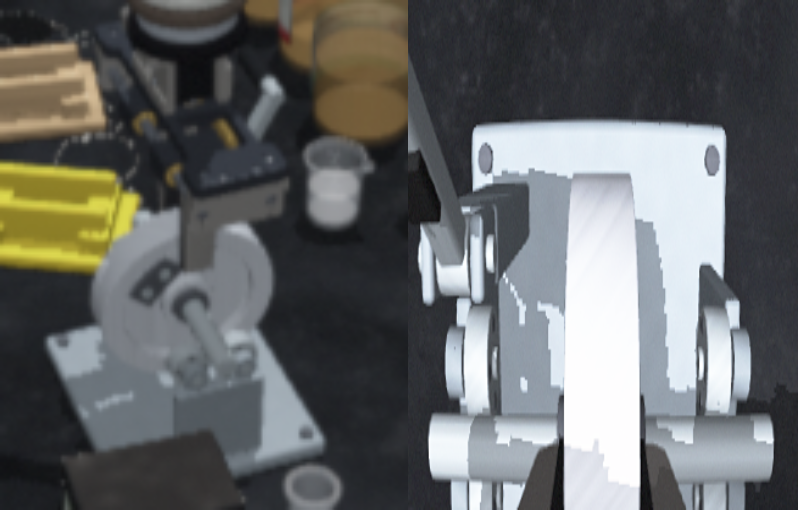

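The shaft rests in the rollers (load has passed to the stand, z as expected) and the wheel is centred. I relieve the press slightly and let go.

Emit:
servo_tool([
  [-0.0005,0,0],
  [0,0,0],
  [0,0,0],
  [0,0,0],
  [0,0,0],
  [0,0,0],
  [0,0,0],
  [0,0,0],
], twist=[0,0,0,0,0,0,0,0])

```text
t: 12.33
position: [0.5199, -0.1906, 0.1374]
tool_rot: [163.0, 89.9, -12.8]
contact_force: [-1.8, 5.4, 5.5]
width: 0.0256
```

Emit:
servo_tool([
  [0,0,0],
  [0,0,0],
  [0,0,0],
  [-0.01,0,0],
  [-0.02,0,0],
  [-0.03,0,0],
  [-0.03,0,0],
  [-0.03,0,0],
], twist=[0,0,0,0,0,0,0,0], claw=0.055)

```text
t: 13.0
position: [0.5193, -0.1908, 0.2585]
tool_rot: [100.7, 90.0, -75.2]
contact_force: [0.3, 0.2, -0.5]
width: 0.0548
```

```bash
python3 - <<'E'
from plan import *; from cap import cap
to(); im,c=cap('wrist','w10')
import cv2
cap('side','s10')
a=cv2.imread('pics/s10.png')[210:360,280:400];b=cv2.imread('pics/w10.png')[50:350,160:480]
cv2.imwrite('pics/z10.png',cv2.hconcat([cv2.resize(a,None,fx=3.4,fy=3.4),cv2.resize(b[:,:],(390,510))]))
E
```

```text
t 13.0 tcp [ 0.5193 -0.1908  0.2585] w 0.05478680449045979 F [ 0.2966  0.2016 -0.4542] q [-32.6791   4.2803  91.7601  -0.0183  83.9397  53.1585]
R cols x,y,z 
 [[ 0.0001 -0.0005 -1.    ]
 [ 0.0726 -0.9974  0.0005]
 [-0.9974 -0.0726 -0.0001]]
```

View pics/z10.png

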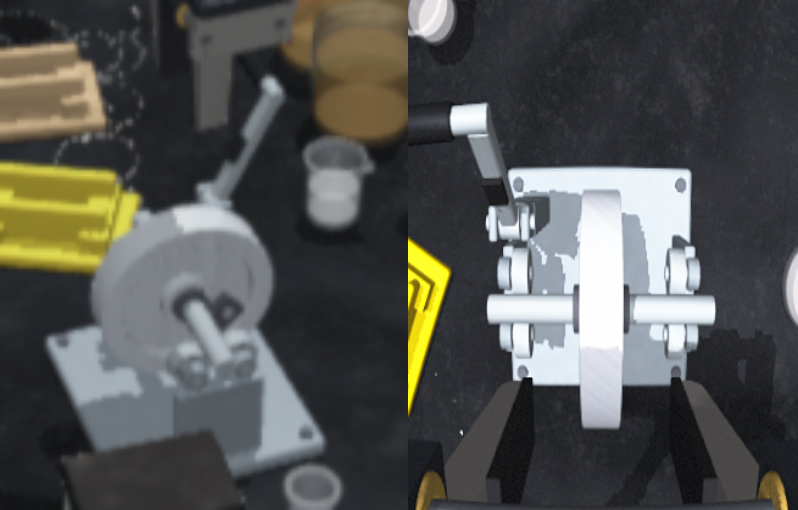

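The wheel lies in both roller pairs, midway between them (crop: wheel at 601, rollers at 515 and 677), and is turning freely. While it settles I move the closed gripper high over to the +x side of the handle.

Emit:
servo_tool([
  [-0.025,0,0],
  [-0.025,0,0],
  [-0.01,-0.015,-0.022],
  [0,-0.015,-0.022],
  [0,-0.015,-0.022],
  [0,-0.015,-0.022],
  [0,-0.015,-0.022],
  [0,-0.015,-0.022],
], twist=[0,0,0,0,0,0,0,0], claw=0, squeeze=20)

```text
t: 13.77
position: [0.6453, -0.0905, 0.3162]
tool_rot: [7.1, 90.0, -168.8]
contact_force: [0.3, -0.7, -0.4]
width: 0.0036
```

Emit:
servo_tool([
  [0,0,0],
  [0,0,0],
  [0,0,0],
  [0,0,0],
  [0,0,0],
  [0,0,0],
  [0,0,0],
  [0,0,0],
], twist=[0,0,0,0,0,0,0,0])

```text
t: 14.43
position: [0.6444, -0.0916, 0.3168]
tool_rot: [146.5, 90.0, -29.3]
contact_force: [-0.1, 0.3, 0.1]
width: 0.0005
```

```bash
python3 - <<'E'
from plan import *; from cap import cap
to([.642,-.09,.185]); im,c=cap('wrist','w11')
st=[.518,-.1915,.072]
b=2.05;print(projf(c,place(st,[[.047-.095*np.cos(b),.092,.121+.095*np.sin(b)]])))
import cv2
cap('side','s11')
a=cv2.imread('pics/s11.png')[210:360,280:400];b=cv2.imread('pics/w11.png')
cv2.imwrite('pics/z11.png',cv2.hconcat([cv2.resize(a,None,fx=3,fy=3),cv2.resize(b[:,:],(430,450))]))
E
```

```text
t 14.4333 tcp [ 0.6444 -0.0916  0.3168] w 0.0005276720744972475 F [-0.1244  0.2969  0.1311] q [-18.7095  17.9707  69.6368  -0.0022  92.3809  67.1512]
R cols x,y,z 
 [[ 0.0002 -0.0001 -1.    ]
 [ 0.0722 -0.9974  0.0001]
 [-0.9974 -0.0722 -0.0002]]
shift tool [ 0.1318 -0.0018  0.0023]
[[314.0847 291.6433]]
```

View pics/z11.png

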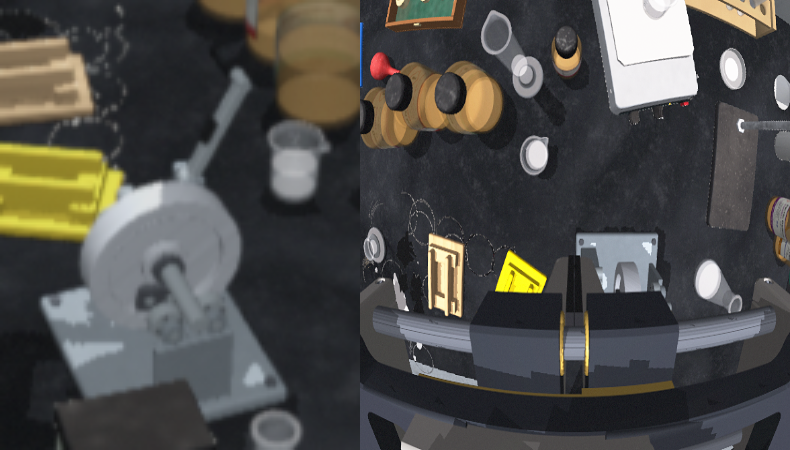

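Emit:
servo_tool([
  [0.01,0,0],
  [0.02,0,0],
  [0.02,0,0],
  [0.02,0,0],
  [0.02,0,0],
  [0.02,0,0],
  [0.015,0,0],
  [0.005,0,0],
], twist=[0,0,0,0,0,0,0,0])

```text
t: 15.2
position: [0.6425, -0.0906, 0.1823]
tool_rot: [-22.7, 89.6, 161.5]
contact_force: [-0.3, 1.0, 0.4]
width: 0.0006
```

Emit:
servo_tool([
  [0,0,0],
  [0,0,0],
  [0,0,0],
  [0,0,0],
  [0,0,0],
  [0,0,0],
  [0,0,0],
  [0,0,0],
], twist=[0,0,0,0,0,0,0,0])

```text
t: 15.87
position: [0.6447, -0.0913, 0.1868]
tool_rot: [156.3, 90.0, -19.5]
contact_force: [-0.3, -0.3, -0.1]
width: 0.0001
```

```bash
python3 - <<'E'
from plan import *; from cap import cap
to([.642,-.09,.185]); im,c=cap('wrist','w12')
import cv2
cap('side','s12');cap('scene','c12')
a=cv2.imread('pics/s12.png')[210:360,280:400];b=cv2.imread('pics/c12.png')[130:290,290:420]
cv2.imwrite('pics/z12.png',cv2.hconcat([cv2.resize(a,None,fx=3.3,fy=3.3),cv2.resize(b[:,:],(400,495))]))
E
```

```text
t 15.8667 tcp [ 0.6447 -0.0913  0.1868] w 8.65919049709968e-05 F [-0.2599 -0.2747 -0.0736] q [-18.675   21.31    79.9799  -0.0003  78.69    67.1541]
R cols x,y,z 
 [[ 0.0003 -0.0001 -1.    ]
 [ 0.0727 -0.9974  0.0001]
 [-0.9974 -0.0727 -0.0003]]
shift tool [ 0.0018 -0.0015  0.0026]
```

View pics/z12.png

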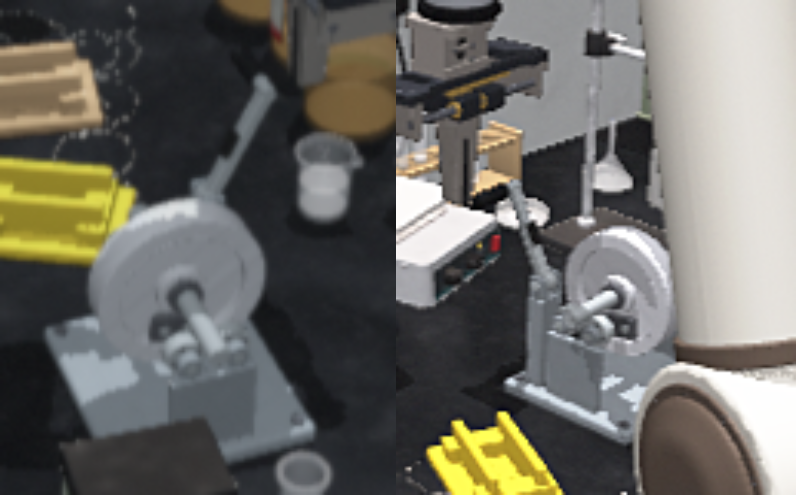

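View pics/w12.png

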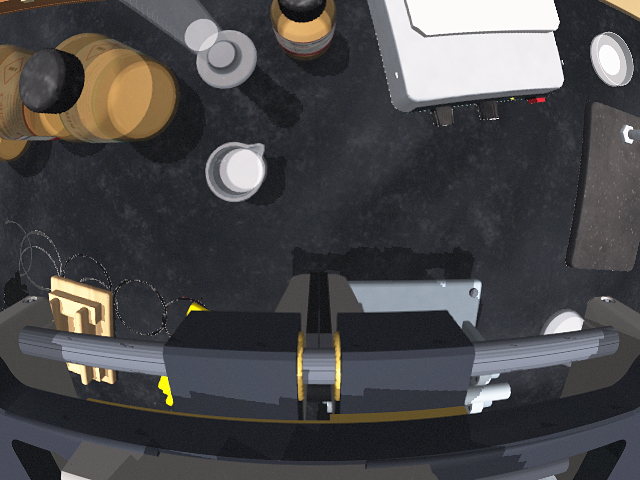

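The weight is near the bottom, at side crop (160,325). I wait and compare frames to be sure the wheel is at rest.

Emit:
servo_tool([
  [0,0,0],
  [0,0,0],
  [0,0,0],
  [0,0,0],
  [0,0,0],
  [0,0,0],
  [0,0,0],
  [0,0,0],
], twist=[0,0,0,0,0,0,0,0])

```text
t: 16.68
position: [0.6446, -0.0913, 0.1866]
tool_rot: [-94.1, 90.0, 90.0]
contact_force: [0.5, -0.9, 0.1]
width: 0.0003
```

```bash
cat > rest.py <<'E'
import sys; from cap import cap; import cv2, numpy as np
i=sys.argv[1]; j=sys.argv[2]
cap('side','s'+i)
a=cv2.imread('pics/s'+i+'.png')[255:345,295:375];p=cv2.imread('pics/s'+j+'.png')[255:345,295:375]
print('diff',cv2.absdiff(a,p).mean(),(cv2.absdiff(a,p).max(2)>40).sum())
cv2.imwrite('pics/r'+i+'.png',cv2.resize(cv2.hconcat([p,a]),None,fx=5,fy=5,interpolation=cv2.INTER_CUBIC))
E
python3 rest.py 13 12
```

```text
diff 0.4762962962962963 0
```

View pics/r13.png

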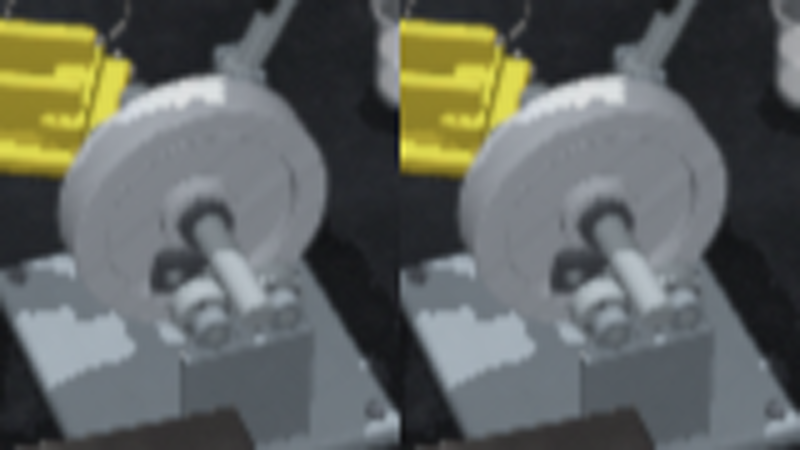

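Emit:
servo_tool([
  [0,0,0],
  [0,0,0],
  [0,0,0],
  [0,0,0],
  [0,0,0],
  [0,0,0],
  [0,0,0],
  [0,0,0],
], twist=[0,0,0,0,0,0,0,0])

```text
t: 17.4
position: [0.6446, -0.0913, 0.1866]
tool_rot: [-14.0, 90.0, 170.1]
contact_force: [0.0, 0.0, 0.3]
width: 0.0007
```

```bash
python3 rest.py 14 13; python3 - <<'E'
from plan import *
D=vision.calibration('side')
st=[.518,-.1915,.072]
for a in (-20,-8,0,8,20):
    t=np.radians(a); print(a,(proj(D,place(st,[[.033*np.sin(t),-.008,.105-.033*np.cos(t)]]))[0]-[295,255])*5)
print((proj(D,place(st,[[0,-.083,.105],[0,-.013,.105]]))-[295,255])*5)
E
```

```text
diff 0.4752777777777778 0
-20 [173.5385 261.0923]
-8 [186.9895 260.4251]
0 [196.1919 258.645 ]
8 [205.3814 255.8361]
20 [218.7678 249.8177]
[[256.6379 308.4987]
 [200.1731 211.5272]]
```

View pics/r14.png

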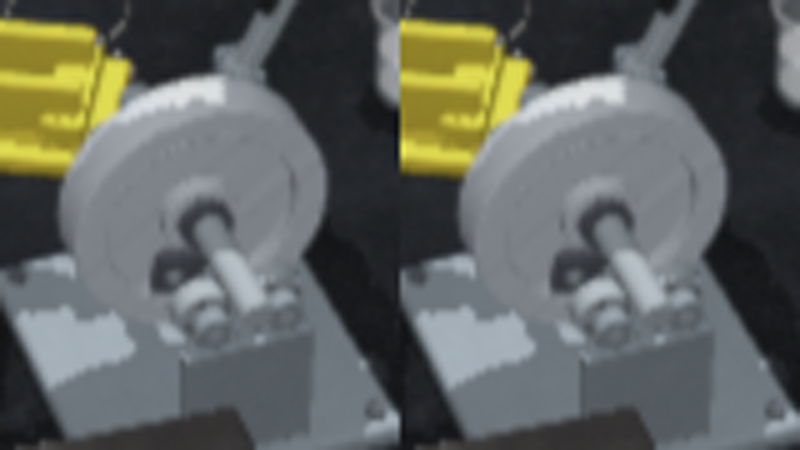

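The frames are identical, so the wheel is at rest. I check the weight's angle by overlaying the projected block outline.

```bash
python3 - <<'E'
from plan import *; import cv2
D=vision.calibration('side'); a=cv2.imread('pics/s14.png')[255:345,295:375]
out=[]
for ang in (0,-8,-16,-24):
    st=[.518,-.1915,.072]; t=np.radians(ang); er=np.array([np.sin(t),0,-np.cos(t)]); et=np.array([np.cos(t),0,np.sin(t)])
    im=cv2.resize(a,None,fx=4.4,fy=4.4,interpolation=cv2.INTER_CUBIC)
    def dr(L,col): 
        uv=((proj(D,place(st,L))-[295,255]+.5)*4.4).astype(int); cv2.polylines(im,[uv.reshape(-1,1,2)],True,col,1)
    y=-.012
    dr([np.array([0,y,.105])+er*r+et*s for r,s in((.022,-.018),(.022,.018),(.044,.018),(.044,-.018))],(0,0,255))
    th=np.linspace(0,6.28,60); dr([[.062*np.cos(q),-.013,.105+.062*np.sin(q)] for q in th],(0,255,0)); dr([[.047*np.cos(q),-.013,.105+.047*np.sin(q)] for q in th],(0,255,0))
    dr([[.008*np.cos(q),-.083,.105+.008*np.sin(q)] for q in th],(255,255,0))
    im=im[80:380]; out.append(im)
cv2.imwrite('pics/ov.png',cv2.vconcat([cv2.hconcat(out[:2]),cv2.hconcat(out[2:])]))
E
```

```text
(no output)
```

View pics/ov.png

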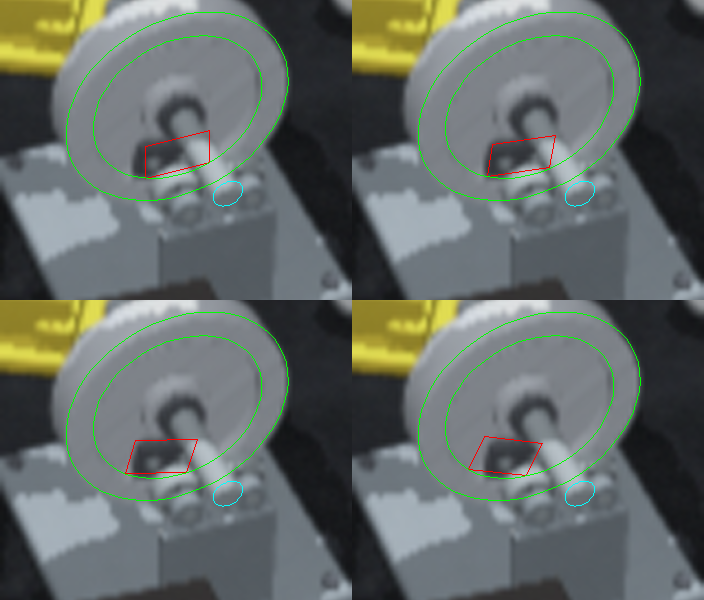

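The overlay fits at about -8° to -10° given a roughly 3 px image offset, so the weight is settled at the bottom. I push the handle past upright towards -x.

Emit:
servo_tool([
  [0,0,0.008],
  [0,0,0.01],
  [0,0,0.01],
  [0,0,0.01],
  [0,0,0.01],
  [0,0,0.01],
  [0,0,0.01],
  [0,0,0.01],
], twist=[0,0,0,0,0,0,0,0])

```text
t: 18.12
position: [0.5668, -0.0971, 0.1871]
tool_rot: [163.7, 89.9, -12.1]
contact_force: [0.8, 0.3, -0.3]
width: 0.0003
```

```bash
python3 - <<'E'
from plan import *; from cap import cap
to(); cap('wrist','w15')
import cv2
cap('side','s15');cap('scene','c15')
a=cv2.imread('pics/s15.png')[210:360,280:400];b=cv2.imread('pics/c15.png')[130:290,290:420]
cv2.imwrite('pics/z15.png',cv2.hconcat([cv2.resize(a,None,fx=3.3,fy=3.3),cv2.resize(b[:,:],(400,495))]))
E
```

```text
t 18.1167 tcp [ 0.5668 -0.0971  0.1871] w 0.00034053975325574066 F [ 0.7772  0.2813 -0.3385] q [-21.7597  10.2479  93.3475   0.014   76.3245  64.0639]
R cols x,y,z 
 [[ 0.0014 -0.0003 -1.    ]
 [ 0.0728 -0.9973  0.0004]
 [-0.9973 -0.0728 -0.0014]]
```

View pics/z15.png

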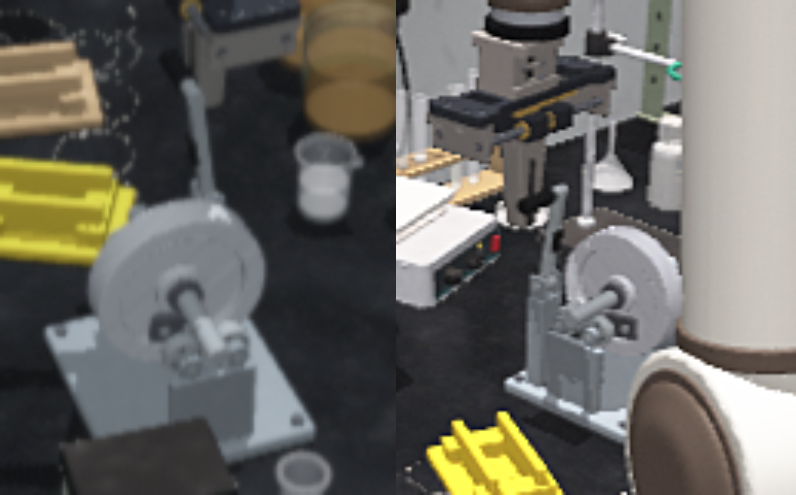

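The lever is just past upright (side crop tip at (188,88)), pushed by the finger. I push a little more, then wait.

Emit:
servo_tool([
  [0,0,0.008],
  [0,0,0.008],
  [0,0,0.006],
  [0,0,0],
  [0,0,0],
  [0,0,0],
  [0,0,0],
  [0,0,0],
], twist=[0,0,0,0,0,0,0,0])

```text
t: 18.93
position: [0.545, -0.0986, 0.1866]
tool_rot: [139.9, 90.0, -36.0]
contact_force: [0.6, -0.5, 0.9]
width: 0.0006
```

Emit:
servo_tool([
  [0,0,0],
  [0,0,0],
  [0,0,0],
  [0,0,0],
  [0,0,0],
  [0,0,0],
  [0,0,0],
  [0,0,0],
], twist=[0,0,0,0,0,0,0,0])

```text
t: 19.6
position: [0.5448, -0.0986, 0.1866]
tool_rot: [23.5, 90.0, -152.4]
contact_force: [0.0, 1.3, 0.8]
width: 0.0005
```

```bash
python3 - <<'E'
from plan import *; from cap import cap
to(); cap('wrist','w16')
import cv2
cap('side','s16');cap('scene','c16')
a=cv2.imread('pics/s16.png')[210:360,280:400];b=cv2.imread('pics/c16.png')[130:290,290:420]
cv2.imwrite('pics/z16.png',cv2.hconcat([cv2.resize(a,None,fx=3.3,fy=3.3),cv2.resize(b[:,:],(400,495))]))
E
```

```text
t 19.6 tcp [ 0.5448 -0.0986  0.1866] w 0.00047801364049219005 F [0.0376 1.308  0.7813] q [-22.761    7.2188  96.7905  -0.0014  75.9918  63.0697]
R cols x,y,z 
 [[-0.     -0.     -1.    ]
 [ 0.0727 -0.9974  0.    ]
 [-0.9974 -0.0727  0.    ]]
```

View pics/z16.png

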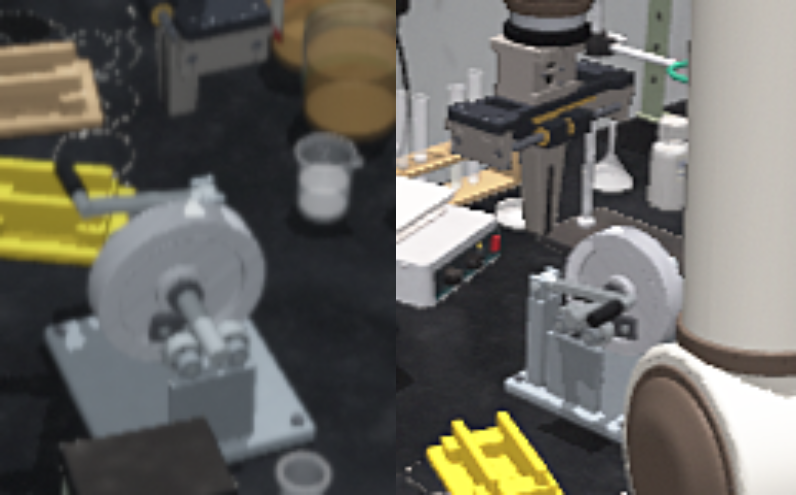

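The lever has sunk level, with its handle at side crop (75,175). I back straight up and make the final check.

Emit:
servo_tool([
  [-0.01,0,0],
  [-0.02,0,0],
  [-0.03,0,0],
  [-0.03,0,0],
  [-0.03,0,0],
  [-0.02,0,0],
  [-0.01,0,0],
  [0,0,0],
], twist=[0,0,0,0,0,0,0,0])

```text
t: 20.42
position: [0.546, -0.099, 0.34]
tool_rot: [153.4, 89.7, -22.4]
contact_force: [-0.1, 0.7, -1.3]
width: 0.0004
```

Emit:
servo_tool([
  [0,0,0],
  [0,0,0],
  [0,0,0],
  [0,0,0],
  [0,0,0],
  [0,0,0],
  [0,0,0],
  [0,0,0],
], twist=[0,0,0,0,0,0,0,0])

```text
t: 21.08
position: [0.5448, -0.0985, 0.3365]
tool_rot: [-46.6, 90.0, 137.5]
contact_force: [-1.5, -0.3, 0.4]
width: 0.0006
```

```bash
python3 - <<'E'
from plan import *; from cap import cap
to(); im,c=cap('wrist','w17')
st=[.518,-.1915,.072]
D=vision.calibration('side')
for b in (0,.05,.1): 
    H=place(st,[[.047-.095*np.cos(b),.092,.121+.095*np.sin(b)]]); print(b,(proj(D,H)-[280,210])*3.3,projf(c,H))
import cv2
cap('side','s17')
a=cv2.imread('pics/s17.png')[210:360,280:400];b=cv2.imread('pics/w17.png')
cv2.imwrite('pics/z17.png',cv2.hconcat([cv2.resize(a,None,fx=3.3,fy=3.3),cv2.resize(b[200:480,200:520],(400,495))]))
E
```

```text
t 21.0833 tcp [ 0.5448 -0.0985  0.3365] w 0.0006070576300213986 F [-1.5041 -0.2554  0.4284] q [-22.7593   2.9528  84.5006   0.0026  92.5539  63.0688]
R cols x,y,z 
 [[-0.0001  0.0001 -1.    ]
 [ 0.0727 -0.9974 -0.0001]
 [-0.9974 -0.0727  0.0001]]
0 [[ 68.0387 197.7362]] [[315.3618 290.0601]]
0.05 [[ 67.9928 192.5402]] [[315.3318 291.5205]]
0.1 [[ 68.2589 187.2664]] [[315.301  292.8066]]
```

View pics/z17.png

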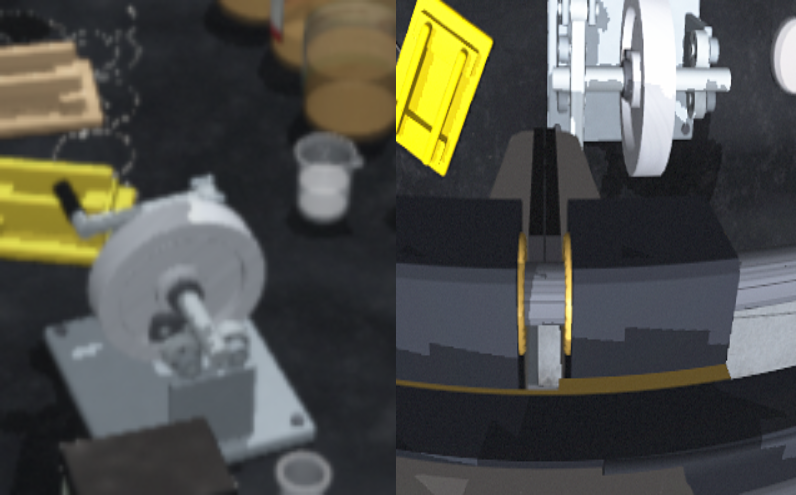

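View pics/s17.png

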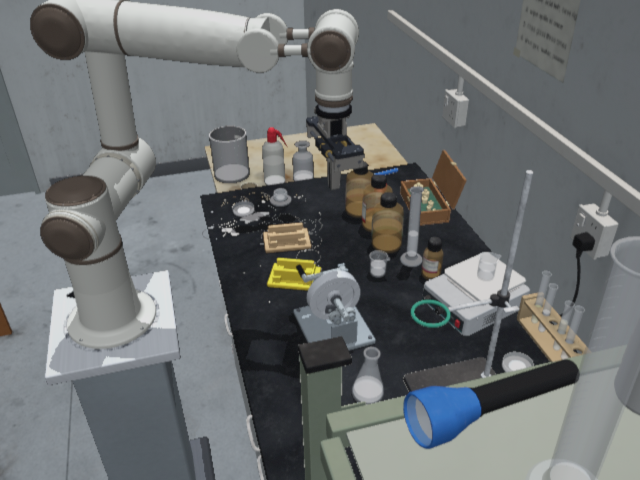

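The handle is at side crop (67,195) against a predicted (68,198), so the lever is closed. The weight is unchanged at the bottom, the glassware is where it was, and the gripper is clear.

```bash
python3 - <<'E'
from plant import arm
print(arm.sign_off())
E
```

```text
the job is handed in; nothing more can be done
None
```

The flywheel is on the balancing stand with its heavy side down and the brake lever closed on the shaft. I handed the job in at about 21 s, against the 56 s limit.

I pinched the wheel by its rim, lifted it out of the wooden cradle, carried it over the lever and lowered it until the rollers took its weight. Then I let go, waited until it had stopped, and pushed the lever past upright so it sank by its own weight. Then I backed the gripper up, clear of everything.

**Last checks:**
- **Seating:** the shaft lay in both roller pairs, with the wheel midway between them to about 1 mm.
- **At rest:** two comparisons of pictures about 0.7 s apart showed no change before I braked.
- **Heavy side:** the weight sat an estimated 8 to 10° off straight down. That reading is rough, from a partly hidden view with a few pixels of image offset, so it may be slightly outside the stated 8°.
- **Brake:** the handle appeared within about 3 px (enlarged) of where it should be when closed. I did not see the pad touching the shaft directly.
- **Glassware:** the beaker and flask looked unmoved in the last side picture, and the arm did not go near the dish.

While the shaft was seating, the wrist showed a side force of about 5 N that I could not explain. It was gone once I let go of the wheel.

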